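# Scan a relay in at the repair bench

### The job

Take the tall relay out of the parts bin and set it down gently, upright, inside the black outline on the scanner fixture's plate, with its barcode label facing the scanner's window, and let go of it. Then squeeze the scanner's trigger fully home against the grip, keep it squeezed for about a second, and let it spring right back, leaving the relay standing in the outline. Leave the other parts in the bin and the things on the bench where they are.

Things in the scene. Friction and masses are not known exactly. Their poses are not given: they have to be found in the camera images.
- scanner: Fixed bench fixture: grey pistol-grip scanner clamped on its side over an aluminium base plate (90 x 245 mm, top 8 mm above the table). Origin on the table; x along the grip, away from the head; y the way the scanner looks; z up. Head: x -86 to -19, y -100 to +20 mm, top at z 94 mm. Plate: x -95 to -5, y -120 to +125 mm; nothing but the table is under grip and trigger.
- spot (a point): Centre of the black printed outline on the base plate, on the plate's top face 8 mm above the table; axes as scanner. The outline's inside measures 60 mm along x and 50 mm along y. It lies 60 mm in front of the window, at scanner x -50, y +82 mm.
- window (a point): Centre of the scanner's glass window, 44 x 34 mm, 68 mm above the table; it looks along the scanner's y, over the outline.
- grip_back (a point): Point on the back face of the grip (the face away from the trigger), across from the trigger pad, at scanner x 31, y -86, z 68 mm. The fixed grip is a straight bar along scanner x from x -20 to +85 mm, y -86 to -54 mm (32 mm), z 53 to 83 mm; its rubber end, from x 69 mm on, is 38 mm wide and 34 mm high.
- trigger_pad (a point): Point on the front (+y) face of the black trigger where a finger presses; moves with it. At rest at scanner x 31, y -25, z 68 mm: 61 mm from grip_back. The trigger is a bar 66 mm long, 10 mm thick, 18 mm high, beside the grip; its hinge is at the head end, 45 mm from this point.
- trigger (a joint): Trigger angle, rad: 0 at rest, 0.32 fully squeezed (hard stop; the pad has then moved 14 mm towards the grip, so pad and grip back are 47 mm apart). Vertical hinge at scanner x -14, y -30 mm. A spring returns it: about 5 N at the pad to start it, about 10 N at the stop.
- bin: Low black open bin, fixed, 115 mm (x) by 262 mm (y), walls 27 mm high and 4 mm thick, floor 4 mm thick, two dividers making three compartments side by side along y (each about 107 x 82 mm). Origin at the centre of its underside. Each compartment holds one part; which is where varies.
- relay: The tall relay: grey box 36 mm wide (x), 26 mm deep (y), 52 mm tall (z), about 60 g, standing in a compartment. Origin at the centre of its underside. The barcode label is on its -y face; at the start this faces the bin's -y side, give or take 0.45 rad.
- relay_label (a point): On the label face of the tall relay, 13 mm from its axis along -y, 30 mm above its foot. The label is white paper with black bars, 28 x 31 mm.
- low_relay: The low relay, same case and label but only 28 mm tall; not the one wanted. Origin at the centre of its underside.
- capacitor: Black standing cylinder, 30 mm diameter, 45 mm tall, in the bin; not wanted. Origin at the centre of its underside.
- spool: Solder spool standing on the bench, 56 mm diameter, 41 mm tall; bystander. Origin under its centre.
- flux: Small white bottle, 36 mm diameter, 85 mm tall; bystander. Origin under its centre.
- driver: Screwdriver, 160 mm long, lying on the bench; bystander. Origin near its middle.
- pcb: Small green circuit board, 60 x 85 mm, lying on the bench; bystander. Origin at the centre of its underside.
- tweezers: Steel tweezers, 120 mm long, lying on the bench; bystander. Origin near the middle.

How it is judged:
By the outcome, as a careful person would: the job done as asked, in the order asked, and still so for the second after the job is handed in, with the robot touching nothing.
It also fails if it takes over 64 s, if anything falls off the work surface, if the arm or the gripper's body presses on something with over 40 N, if the wrist force passes 120 N, or if a joint passes its speed limit or range.

### The arm

A 7-joint arm with a two-finger parallel gripper is mounted at the origin on the work surface. World frame = base frame: x ahead of the robot, y to its left, z up, the work surface at z = 0. Lengths are in m, angles in rad, forces in N, time in s.
With the tool pointing down it reaches from about 0.4 to 0.9 m from the base axis. Payload 5.6 kg.
Tool frame: the origin (TCP) lies at the very end of the fingers, on their centre line; the grasp point (between the pads) lies 19 mm behind it; z points along the fingers, y is the line along which they close (so a half turn about z gives the same grasp; the last joint's range is limited). The gripper opens to 92 mm and grips with 3 to 60 N. Pads are 20 mm wide; open, the fingers measure 128 mm over their backs; the gripper's body (75 mm by 189 mm) begins 69 mm behind the grasp point.
Start: joints at [-1.227, 0.468, -0.012, 1.603, 0.006, 1.071, -0.056], TCP at [0.245, 0.602, 0.215] pointing down, gripper open.
Joint ranges: [-2.53, 2.53], [-0.31, 2.02], [-1.57, 1.55], [0.28, 2.44], [-1.29, 4.43], [0.15, 1.84], [-2.92, 2.92]. Speed limits (rad/s): [2.57, 2.57, 3.14, 3.14, 3.14, 3.14, 3.14].

### API

Orientations are given as a 3x3 rotation matrix whose columns are the frame's x, y, z axes.
In Python, from bench import env gives the robot as it stands. The module is installed in compiled form; this text tells all that it offers.
- The arm moves only by the tool servo_tool, never from a script. Its argument "steps" is a list of rows, each an object of numbers: "dx", "dy", "dz": the shift along the tool's x, y, z scaled (see below); "rx", "ry", "rz": the turn, a rotation vector about the tool's x, y, z scaled (see below); "claw": the opening, from -1 (shut) to 1 (fully open). In form: [{"dx": .., "dy": .., "dz": .., "rx": .., "ry": .., "rz": .., "claw": ..}, ...]. A call has exactly 10 rows; each row shifts and turns the commanded pose from where the row before left it, along the tool's axes as they then stand; what a row does not reach is not made up. The controller multiplies each number of a shift by 0.1 m and each number of a turn by 45 degrees. A row lasts 1/10 s, in which the tool goes at most 50 mm and 8.59 degrees, less where a joint would pass 70% of its speed; a pose out of reach is approached as far as the arm can. A call with a number of a shift or a turn outside -1 to 1 is refused whole. A call with a gripper value outside its range is refused whole. The fingers move at their own pace and stop on an object; "force" is the grip in N (left out, the last holds). Time passes only in rows, so rows that do not move let the fingers close, or fill a call up. It gives the time, the measured TCP pose, the force, the opening and the grip force at its end, in the units of the state.
- env.read_state(): the state, without advancing time (a new reading comes with each control period).
- env.get_image(name): name is "scene" or "side" or "wrist"; returns a dict with "img" (480x640x3 uint8, blue, green, red), "fx", "fy", "cx", "cy" (pixels), "R" (3x3) and "t" (3): a world point X has camera coordinates R X + t. Camera axes: x right, y down, z forward; pixel columns grow to the right and rows downward; lengths in m; the calibration is good to about 2 mm. The wrist camera is an equidistant fisheye: a pixel r from the principal point sees the ray r / f radians off the axis. A picture is of the moment at which its call begins. There is no depth.
- env.hand_in(): hands the job in; it is judged then, once.
The state is a dict: "t": time; "qpos": joint angles; "qd": joint speeds; "effort": joint torques, N m; "eef_pos": TCP position; "tcp_rot": TCP orientation; "contact_force": force on the tool from outside, world axes, zero at the start; "wrist_torque": the same for the moment, N m; "gripper_width": finger opening in m; "gripper_force": force on a finger pad.
Only numpy, scipy, OpenCV 4.12 (cv2) and the standard library are available. Lean on these libraries where they do the work, as an engineer would, in place of code of your own. Each camera call takes 0.05 s, during which the arm holds its last target. There are 200 camera calls.

## Working session

There is one attempt and no reset: what is moved stays moved. The work goes in short steps, Python scripts to look and compute and a tool call to move; the robot and the scene stay as the last step left them, time stands still between calls to the robot, and variables do not carry over. Pictures are saved under pics/ and viewed, at most 10 in all, crops included, and the job is handed in when it is done.

Besides the shell and the picture viewer there is one more tool, called after ">>>" as name([rows], argument=value, ...), one row to a line, values as JSON. servo_tool: Moves the arm, as the interface text tells. Its arguments: {"type":"object","properties":{"steps":{"type":"array"},"force":{"type":"number"}},"required":["steps"]}

```bash
mkdir -p pics; cat > h.py <<'E'
import numpy as np, cv2
from bench import env
def snap(n,f):
    d=env.get_image(n); cv2.imwrite(f'pics/{f}.png',d['img']); np.savez(f'pics/{f}.npz',**d); return d
def load(f): return np.load(f'pics/{f}.npz')
def ray(d,u,v,fish=False):
    x=(u-d['cx'])/d['fx']; y=(v-d['cy'])/d['fy']
    if fish:
        r=np.hypot(x,y); c=np.array([x/r*np.sin(r),y/r*np.sin(r),np.cos(r)])
    else: c=np.array([x,y,1.])
    return -d['R'].T@d['t'], d['R'].T@c
def at(d,u,v,z,fish=False):
    o,r=ray(d,u,v,fish); return o+r*(z-o[2])/r[2]
def proj(d,X):
    c=d['R']@np.asarray(X,float)+d['t']; return d['fx']*c[0]/c[2]+d['cx'],d['fy']*c[1]/c[2]+d['cy']
E
python3 - <<'E'
from h import *
for n in('scene','side'):
    d=snap(n,n+'0'); print(n,-d['R'].T@d['t'],d['R'][2])
s=env.read_state(); print(s['t'],s['eef_pos'],s['tcp_rot'].round(3) if hasattr(s['tcp_rot'],'round') else s['tcp_rot'],s['gripper_width'],s['contact_force'])
E
```

```text
scene [ 1.19393629 -0.538065    1.04721387] [-0.48749793  0.38057579 -0.78581667]
side [0.28237288 0.60205565 0.73396745] [ 0.33292284 -0.67158961 -0.66191372]
0.1 [0.24503844 0.60146965 0.21374101] [[-0.926  0.377 -0.   ]
 [ 0.377  0.926 -0.001]
 [-0.    -0.002 -1.   ]] 0.09180286144812544 [ 0.06021923  1.47020374 -0.11879734]
```

View pics/scene0.png

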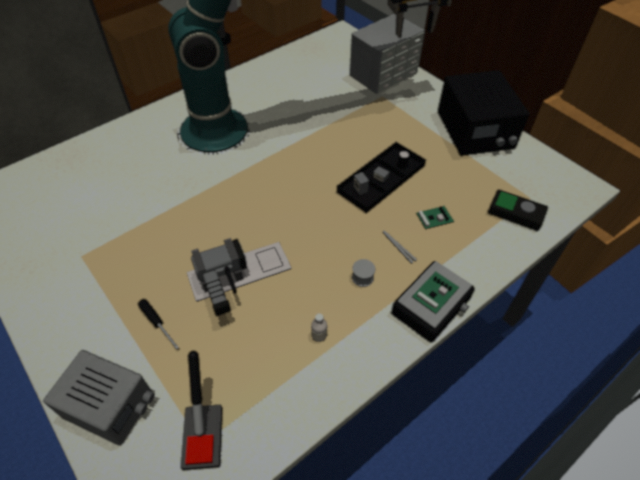

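View pics/side0.png

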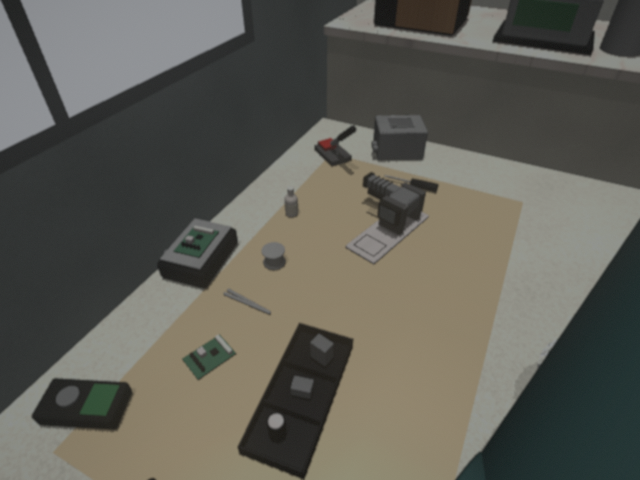

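The scene view shows the bin around (380,176), with grey parts at (361,182) and (381,173) and the capacitor at (404,155). The plate runs from (190,290) to (290,258) with its outline near (270,260). In the side view the relay nearest the scanner, at (321,348), looks like the tall one. I'll enlarge both views.

```bash
python3 - <<'E'
from h import *
a=load('scene0')['img'];b=load('side0')['img']
def c(i,x,y,w,h,s): return cv2.resize(i[y:y+h,x:x+w],None,fx=s,fy=s,interpolation=cv2.INTER_CUBIC)
top=np.hstack([c(a,330,135,100,75,4),c(a,180,230,120,90,3.3333)])
bot=np.hstack([c(b,230,315,133,100,3.0)[:300,:400] if 0 else c(b,235,315,130,160,1.875)[:300,:244], c(b,340,165,100,75,4)])
o=np.zeros((600,800,3),np.uint8); o[:300,:800]=top[:300,:800]; o[300:600,:bot.shape[1]]=bot[:300]
cv2.imwrite('pics/crop1.png',o)
E
```

```text
(no output)
```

View pics/crop1.png

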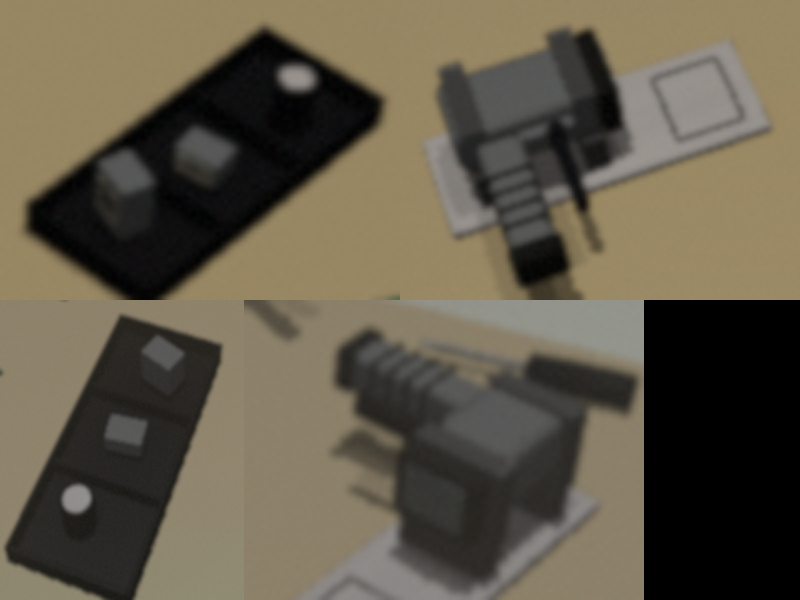

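```bash
python3 - <<'E'
from h import *
d=load('scene0');s=load('side0')
f=lambda p:(180+(p[0]-400)/3.3333,230+p[1]/3.3333)
P=[at(d,*f(p),.008)[:2] for p in[(426,141),(731,40),(771,127),(456,237)]]
print('plate',np.round(P,3)); P=np.array(P)
print('lens',[np.linalg.norm(P[i]-P[(i+1)%4]).round(3) for i in range(4)])
O=np.array([at(d,*f(p),.008)[:2] for p in[(652,82),(714,58),(744,116),(684,141)]]);print('outline',O.round(3),O.mean(0).round(4),[np.linalg.norm(O[i]-O[(i+1)%4]).round(3) for i in range(4)])
y=P[1]+P[2]-P[0]-P[3]; y/=np.linalg.norm(y); print('scanner y dir',y,np.arctan2(y[1],y[0]))
x=np.array([y[1],-y[0]]); org=P.mean(0)+.05*x-.0025*y; print('x',x,'org',org,'spot',org-.05*x+.082*y)
g=lambda p:(330+p[0]/4,135+p[1]/4)
B=np.array([at(d,*g(p),.027)[:2] for p in[(28,205),(265,27),(383,97)]]);print('bin',B.round(3),np.linalg.norm(B[0]-B[1]),np.linalg.norm(B[1]-B[2]),'ctr',(B[0]+B[2])/2)
T=np.array([at(d,*g(p),.056)[:2] for p in[(96,170),(126,148),(157,182),(124,205)]]);print('relay',T.round(3),T.mean(0),[np.linalg.norm(T[i]-T[(i+1)%4]).round(3) for i in range(4)])
h=lambda p:(235+p[0]/1.875,315+(p[1]-300)/1.875)
T=np.array([at(s,*h(p),.056)[:2] for p in[(163,335),(186,351),(168,374),(141,354)]]);print('relay side',T.round(3),T.mean(0),[np.linalg.norm(T[i]-T[(i+1)%4]).round(3) for i in range(4)])
E
```

```text
plate [[ 0.434 -0.342]
 [ 0.5   -0.109]
 [ 0.585 -0.135]
 [ 0.52  -0.367]]
lens [np.float64(0.242), np.float64(0.089), np.float64(0.241), np.float64(0.09)]
outline [[ 0.494 -0.18 ]
 [ 0.506 -0.13 ]
 [ 0.564 -0.144]
 [ 0.554 -0.193]] [ 0.5296 -0.1617] [np.float64(0.051), np.float64(0.06), np.float64(0.049), np.float64(0.061)]
scanner y dir [0.27146985 0.96244695] 1.2958764252902406
x [ 0.96244695 -0.27146985] org [ 0.55693527 -0.2541683 ] spot [ 0.53107345 -0.16167416]
bin [[0.455 0.124]
 [0.426 0.381]
 [0.534 0.394]] 0.25891129425343884 0.10946596397629701 ctr [0.49460155 0.25878186]
relay [[0.48  0.163]
 [0.477 0.193]
 [0.515 0.187]
 [0.517 0.155]] [0.49700148 0.17436469] [np.float64(0.03), np.float64(0.038), np.float64(0.032), np.float64(0.038)]
relay side [[0.5   0.161]
 [0.471 0.168]
 [0.476 0.199]
 [0.51  0.191]] [0.48931233 0.17969037] [np.float64(0.03), np.float64(0.032), np.float64(0.035), np.float64(0.031)]
```

```bash
cat >> h.py <<'E'
def plan(pos,yaw,n,up=None):
    """rows to world pos with tool y at yaw (tool down), straight line; prints dx dy dz rz per row (scaled)"""
    s=env.read_state(); p=np.array(s['eef_pos']); R=np.array(s['tcp_rot']); y0=np.arctan2(R[1,1],R[0,1])
    dy=(yaw-y0+np.pi)%(2*np.pi)-np.pi; D=(np.asarray(pos)-p)/n
    print('t',s['t'],'pos',p.round(4),'yaw',round(y0,4),'dyaw',round(dy,4),'tilt',R[:2,2].round(4))
    for k in range(n):
        a=y0+dy*k/n; Y=np.array([np.cos(a),np.sin(a)]); X=np.array([-Y[1],Y[0]])  # check: X x Y = -z
        X=np.array([-np.sin(a),np.cos(a)]); 
        print(k,'dx %.2f dy %.2f dz %.2f rz %.3f'%(X@D[:2]/.1,Y@D[:2]/.1,-D[2]/.1,-dy/n/(np.pi/4)))
E
python3 - <<'E'
from h import *
plan([.493,.177,.17],-.18,10)
E
```

```text
t 0.1 pos [0.245  0.6015 0.2137] yaw 1.184 dyaw -1.364 tilt [-0.0005 -0.0015]
0 dx -0.39 dy -0.30 dz 0.04 rz 0.174
1 dx -0.43 dy -0.24 dz 0.04 rz 0.174
2 dx -0.46 dy -0.18 dz 0.04 rz 0.174
3 dx -0.48 dy -0.12 dz 0.04 rz 0.174
4 dx -0.49 dy -0.05 dz 0.04 rz 0.174
5 dx -0.49 dy 0.01 dz 0.04 rz 0.174
6 dx -0.49 dy 0.08 dz 0.04 rz 0.174
7 dx -0.47 dy 0.15 dz 0.04 rz 0.174
8 dx -0.45 dy 0.21 dz 0.04 rz 0.174
9 dx -0.41 dy 0.27 dz 0.04 rz 0.174
```

>>> servo_tool([
  {"dx": -0.39, "dy": -0.3, "dz": 0.04, "rx": 0, "ry": 0, "rz": 0.174, "claw": 1},
  {"dx": -0.43, "dy": -0.24, "dz": 0.04, "rx": 0, "ry": 0, "rz": 0.174, "claw": 1},
  {"dx": -0.46, "dy": -0.18, "dz": 0.04, "rx": 0, "ry": 0, "rz": 0.174, "claw": 1},
  {"dx": -0.48, "dy": -0.12, "dz": 0.04, "rx": 0, "ry": 0, "rz": 0.174, "claw": 1},
  {"dx": -0.49, "dy": -0.05, "dz": 0.04, "rx": 0, "ry": 0, "rz": 0.174, "claw": 1},
  {"dx": -0.49, "dy": 0.01, "dz": 0.04, "rx": 0, "ry": 0, "rz": 0.174, "claw": 1},
  {"dx": -0.49, "dy": 0.08, "dz": 0.04, "rx": 0, "ry": 0, "rz": 0.174, "claw": 1},
  {"dx": -0.47, "dy": 0.15, "dz": 0.04, "rx": 0, "ry": 0, "rz": 0.174, "claw": 1},
  {"dx": -0.45, "dy": 0.21, "dz": 0.04, "rx": 0, "ry": 0, "rz": 0.174, "claw": 1},
  {"dx": -0.41, "dy": 0.27, "dz": 0.04, "rx": 0, "ry": 0, "rz": 0.174, "claw": 1},
])

```text
t: 1.1
eef_pos: [0.4957, 0.1749, 0.1744]
tcp_rot: [[0.187, 0.982, -0.0], [0.982, -0.187, 0.0], [0.0, -0.0, -1.0]]
contact_force: [0.5, -0.2, 0.4]
gripper_width: 0.0919
gripper_force: 0.0
```

```bash
python3 - <<'E'
from h import *
d=snap('wrist','w1'); print(-d['R'].T@d['t'],d['R'][2],d['fx'])
s=env.read_state();print(s['t'],np.round(s['eef_pos'],4),np.round(s['tcp_rot'],3),s['contact_force'])
E
```

```text
[0.50927931 0.24941431 0.34446302] [-0.05004945 -0.26346813 -0.96336888] 371.64829954431775
1.15 [0.4998 0.166  0.1744] [[ 0.203  0.979  0.003]
 [ 0.979 -0.203 -0.005]
 [-0.004  0.004 -1.   ]] [ 3.0838688  -6.15389805  0.06648997]
```

View pics/w1.png

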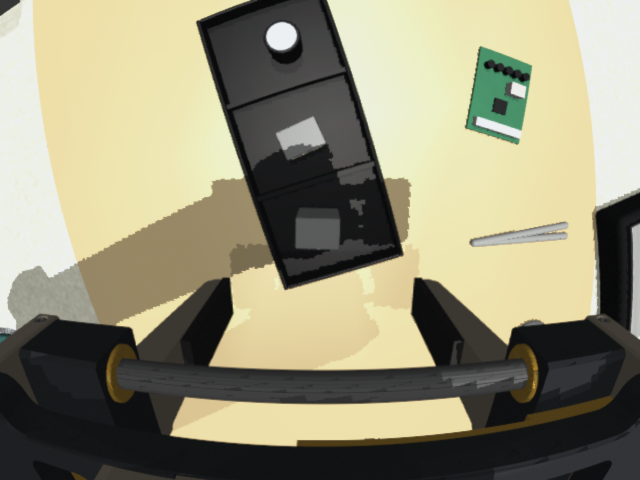

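The wrist view shows the tall relay at about (318,228), shaded by the hand, with the low relay at (300,137) and the capacitor at (282,37). The arm was still settling when it was taken, so I'll take it again and enlarge.

```bash
python3 - <<'E'
from h import *
s=env.read_state();print(s['t'],np.round(s['eef_pos'],4),np.round(s['qd'],3))
d=snap('wrist','w2'); print(-d['R'].T@d['t'])
s=env.read_state();print(s['t'],np.round(s['eef_pos'],4),np.round(s['qd'],3))
i=d['img'][180:300,240:400]
i=cv2.resize(i,None,fx=5,fy=5,interpolation=cv2.INTER_CUBIC)
i=(255*(i/255.)**.45).astype(np.uint8); cv2.imwrite('pics/w2c.png',i)
E
```

```text
1.15 [0.4998 0.166  0.1744] [-0.033 -0.023 -0.032  0.019  0.044  0.019  0.035]
[0.51400223 0.24113321 0.34408031]
1.2 [0.498  0.1694 0.1744] [-0.057 -0.01  -0.102  0.001 -0.022  0.016  0.014]
```

View pics/w2c.png

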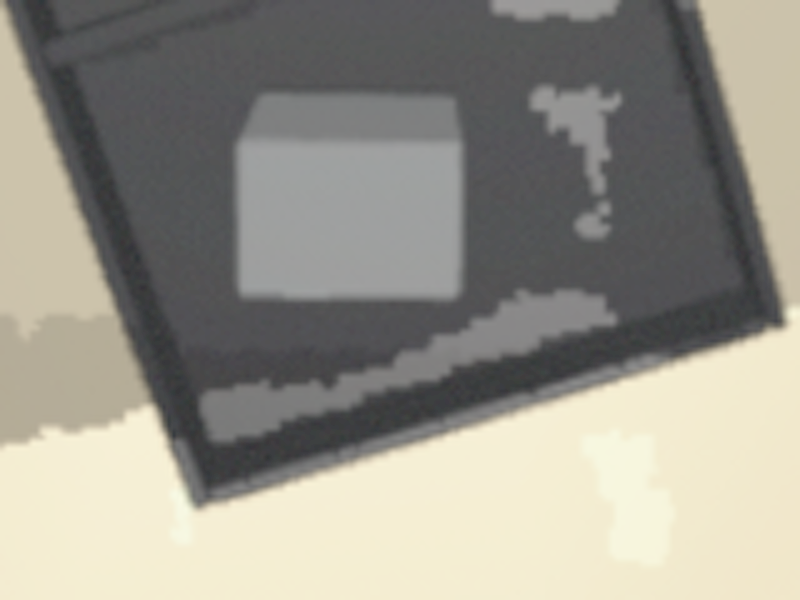

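The top face has corners at crop (237,140), (463,140), (462,298) and (238,298). The visible +y side has no label, so the label faces bin -y as stated.

```bash
python3 - <<'E'
from h import *
d=load('w2')
T=np.array([at(d,240+a/5,180+b/5,.056,True)[:2] for a,b in[(237,140),(463,140),(462,298),(238,298)]])
print(T.round(4),T.mean(0),[np.linalg.norm(T[i]-T[(i+1)%4]).round(4) for i in range(4)])
v=T[1]+T[2]-T[0]-T[3];print('relay yaw',np.arctan2(v[1],v[0]))
B=[at(d,240+a/5,180+b/5,.027,True)[:2] for a,b in[(200,500),(783,322)]];print('bin near corners',B,np.linalg.norm(B[0]-B[1]))
env.get_image('wrist');env.get_image('wrist')
v=T.mean(0); plan([*v,.030],np.arctan2(*( (T[1]+T[2]-T[0]-T[3])[::-1])),1); print(env.read_state()['qd'])
E
```

```text
[[0.4777 0.1941]
 [0.5126 0.1868]
 [0.5074 0.1616]
 [0.4721 0.1689]] [0.49245417 0.17786289] [np.float64(0.0357), np.float64(0.0258), np.float64(0.0361), np.float64(0.0259)]
relay yaw -0.20541877546235518
bin near corners [array([0.45213715, 0.12554134]), array([0.56265665, 0.13740638])] 0.11115457543764347
t 1.3 pos [0.4953 0.1757 0.1742] yaw -0.1844 dyaw -0.021 tilt [-0.0008 -0.0004]
0 dx 0.02 dy -0.03 dz 1.44 rz 0.027
[-0.03502349 -0.00515028 -0.0453881  -0.00052757 -0.00258399  0.0019718
  0.00025629]
```

>>> servo_tool([
  {"dx": 0.02, "dy": -0.03, "dz": 0.1, "rx": 0, "ry": 0, "rz": 0.027, "claw": 0.35},
  {"dx": 0, "dy": 0, "dz": 0.25, "rx": 0, "ry": 0, "rz": 0, "claw": 0.35},
  {"dx": 0, "dy": 0, "dz": 0.3, "rx": 0, "ry": 0, "rz": 0, "claw": 0.35},
  {"dx": 0, "dy": 0, "dz": 0.25, "rx": 0, "ry": 0, "rz": 0, "claw": 0.35},
  {"dx": 0, "dy": 0, "dz": 0.2, "rx": 0, "ry": 0, "rz": 0, "claw": 0.35},
  {"dx": 0, "dy": 0, "dz": 0.15, "rx": 0, "ry": 0, "rz": 0, "claw": 0.35},
  {"dx": 0, "dy": 0, "dz": 0.1, "rx": 0, "ry": 0, "rz": 0, "claw": 0.35},
  {"dx": 0, "dy": 0, "dz": 0.07, "rx": 0, "ry": 0, "rz": 0, "claw": 0.35},
  {"dx": 0, "dy": 0, "dz": 0, "rx": 0, "ry": 0, "rz": 0, "claw": 0.35},
  {"dx": 0, "dy": 0, "dz": 0, "rx": 0, "ry": 0, "rz": 0, "claw": 0.35},
], force=12)

```text
t: 2.3
eef_pos: [0.4931, 0.1795, 0.0331]
tcp_rot: [[0.202, 0.979, 0.001], [0.979, -0.202, 0.0], [0.001, 0.001, -1.0]]
contact_force: [0.1, 0.4, 0.1]
gripper_width: 0.0618
gripper_force: 0.0
```

```bash
python3 - <<'E'
from h import *
d=snap('wrist','w3')
plan([.49245,.17786,.032],-.2054,1)
i=d['img'][150:450,170:470]; i=cv2.resize(i,None,fx=2,fy=2); i=(255*(i/255.)**.45).astype(np.uint8); cv2.imwrite('pics/w3c.png',i)
E
```

```text
t 2.35 pos [0.4933 0.1795 0.0333] yaw -0.2039 dyaw -0.0015 tilt [0.0013 0.0007]
0 dx -0.02 dy -0.00 dz 0.01 rz 0.002
```

View pics/w3c.png

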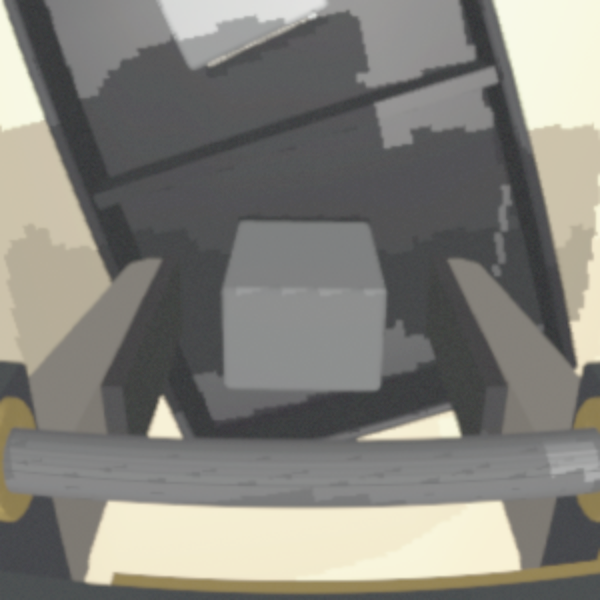

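The relay sits centred between the fingers (crop, about (305,330)), and the fingertips clear the bin walls. I'll close now.

>>> servo_tool([
  {"dx": -0.02, "dy": 0, "dz": 0.02, "rx": 0, "ry": 0, "rz": 0, "claw": 0.35},
  {"dx": 0, "dy": 0, "dz": 0, "rx": 0, "ry": 0, "rz": 0, "claw": -0.4},
  {"dx": 0, "dy": 0, "dz": 0, "rx": 0, "ry": 0, "rz": 0, "claw": -0.4},
  {"dx": 0, "dy": 0, "dz": 0, "rx": 0, "ry": 0, "rz": 0, "claw": -0.4},
  {"dx": 0, "dy": 0, "dz": 0, "rx": 0, "ry": 0, "rz": 0, "claw": -0.4},
  {"dx": 0, "dy": 0, "dz": 0, "rx": 0, "ry": 0, "rz": 0, "claw": -0.4},
  {"dx": 0, "dy": 0, "dz": 0, "rx": 0, "ry": 0, "rz": 0, "claw": -0.4},
  {"dx": 0, "dy": 0, "dz": 0, "rx": 0, "ry": 0, "rz": 0, "claw": -0.4},
  {"dx": 0, "dy": 0, "dz": 0, "rx": 0, "ry": 0, "rz": 0, "claw": -0.4},
  {"dx": 0, "dy": 0, "dz": 0, "rx": 0, "ry": 0, "rz": 0, "claw": -0.4},
], force=15)

```text
t: 3.35
eef_pos: [0.4924, 0.1773, 0.0307]
tcp_rot: [[0.203, 0.979, 0.0], [0.979, -0.203, 0.0], [0.0, 0.0, -1.0]]
contact_force: [-1.1, 0.2, 3.4]
gripper_width: 0.0361
gripper_force: 14.9
```

>>> servo_tool([
  {"dx": 0, "dy": 0, "dz": -0.1, "rx": 0, "ry": 0, "rz": 0, "claw": -0.4},
  {"dx": 0, "dy": 0, "dz": -0.3, "rx": 0, "ry": 0, "rz": 0, "claw": -0.4},
  {"dx": 0, "dy": 0, "dz": -0.4, "rx": 0, "ry": 0, "rz": 0, "claw": -0.4},
  {"dx": -0.3, "dy": 0, "dz": -0.2, "rx": 0, "ry": 0, "rz": 0, "claw": -0.4},
  {"dx": -0.4, "dy": 0.1, "dz": 0, "rx": 0, "ry": 0, "rz": 0, "claw": -0.4},
  {"dx": -0.45, "dy": 0.2, "dz": 0, "rx": 0, "ry": 0, "rz": 0, "claw": -0.4},
  {"dx": -0.45, "dy": 0.2, "dz": 0, "rx": 0, "ry": 0, "rz": 0, "claw": -0.4},
  {"dx": -0.45, "dy": 0.2, "dz": 0, "rx": 0, "ry": 0, "rz": 0, "claw": -0.4},
  {"dx": -0.4, "dy": 0.1, "dz": 0, "rx": 0, "ry": 0, "rz": 0, "claw": -0.4},
  {"dx": -0.2, "dy": 0, "dz": 0, "rx": 0, "ry": 0, "rz": 0, "claw": -0.4},
])

```text
t: 4.35
eef_pos: [0.517, -0.1032, 0.1313]
tcp_rot: [[0.208, 0.978, 0.001], [0.978, -0.208, -0.002], [-0.002, 0.002, -1.0]]
contact_force: [0.8, 0.8, 0.6]
gripper_width: 0.0361
gripper_force: 14.9
```

```bash
python3 - <<'E'
from h import *
plan([.5303,-.1617,.115],-.275,2)
E
```

```text
t 4.35 pos [ 0.517  -0.1032  0.1313] yaw -0.2091 dyaw -0.0659 tilt [ 0.0012 -0.002 ]
0 dx -0.27 dy 0.13 dz 0.08 rz 0.042
1 dx -0.27 dy 0.13 dz 0.08 rz 0.042
```

>>> servo_tool([
  {"dx": -0.15, "dy": 0.08, "dz": 0, "rx": 0, "ry": 0, "rz": 0.042, "claw": -0.4},
  {"dx": -0.15, "dy": 0.08, "dz": 0.05, "rx": 0, "ry": 0, "rz": 0.042, "claw": -0.4},
  {"dx": -0.1, "dy": 0.06, "dz": 0.05, "rx": 0, "ry": 0, "rz": 0, "claw": -0.4},
  {"dx": -0.05, "dy": 0, "dz": 0.05, "rx": 0, "ry": 0, "rz": 0, "claw": -0.4},
  {"dx": 0, "dy": 0, "dz": 0, "rx": 0, "ry": 0, "rz": 0, "claw": -0.4},
  {"dx": 0, "dy": 0, "dz": 0, "rx": 0, "ry": 0, "rz": 0, "claw": -0.4},
  {"dx": 0, "dy": 0, "dz": 0, "rx": 0, "ry": 0, "rz": 0, "claw": -0.4},
  {"dx": 0, "dy": 0, "dz": 0, "rx": 0, "ry": 0, "rz": 0, "claw": -0.4},
  {"dx": 0, "dy": 0, "dz": 0, "rx": 0, "ry": 0, "rz": 0, "claw": -0.4},
  {"dx": 0, "dy": 0, "dz": 0, "rx": 0, "ry": 0, "rz": 0, "claw": -0.4},
])

```text
t: 5.35
eef_pos: [0.5279, -0.147, 0.1158]
tcp_rot: [[0.266, 0.964, 0.0], [0.964, -0.266, 0.0], [0.0, 0.0, -1.0]]
contact_force: [-0.2, -0.2, -0.4]
gripper_width: 0.0357
gripper_force: 14.9
```

```bash
python3 - <<'E'
from h import *
d=snap('wrist','w4')
plan([.5303,-.1617,.036],-.275,1)
cv2.imwrite('pics/w4c.png',cv2.resize(d['img'][40:440,120:520],None,fx=1.5,fy=1.5,interpolation=cv2.INTER_CUBIC))
E
```

```text
t 5.4 pos [ 0.5279 -0.1471  0.1157] yaw -0.2695 dyaw -0.0055 tilt [0.0003 0.0001]
0 dx -0.13 dy 0.06 dz 0.80 rz 0.007
```

View pics/w4c.png

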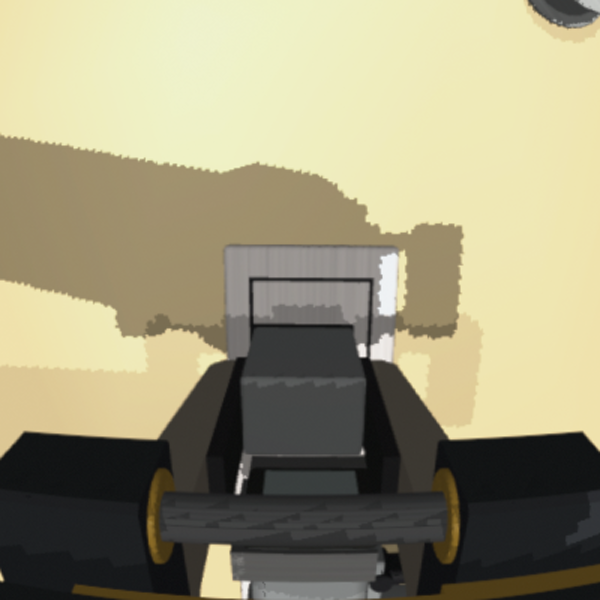

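```bash
python3 - <<'E'
from h import *
d=load('w4'); g=lambda a,b,z: at(d,120+a/1.5,40+b/1.5,z,True)[:2]
A,B=g(250.5,279.5,.008),g(372,279.5,.008); C,D=g(225,245.5,.008),g(398,245.5,.008)
print('outline far',A,B,np.linalg.norm(A-B),'plate',C,D,np.linalg.norm(C-D))
for P,Q in((A,B),(C,D)): print('yaw',np.arctan2(*(Q-P)[::-1]))
yaw=-.275; X=np.array([np.cos(yaw),np.sin(yaw)]);Y=np.array([-X[1],X[0]])
print('spot from outline',(A+B)/2-.0255*Y,'from plate',(C+D)/2-.043*Y)
T=[g(a,b,.141) for a,b in((242,377),(366,377),(364,455),(245,452))];T=np.array(T);print('relay top',T,T.mean(0),[np.linalg.norm(T[i]-T[(i+1)%4]).round(4) for i in range(4)])
E
```

```text
outline far [ 0.50451464 -0.1290184 ] [ 0.56468073 -0.14556019] 0.06239863073408376 plate [ 0.49702035 -0.1085063 ] [ 0.58187219 -0.13177191] 0.08798365416873342
yaw -0.2683060890878818
yaw -0.2676139714549569
spot from outline [ 0.52767324 -0.16183114] from plate [ 0.52776975 -0.16152339]
relay top [[ 0.51444665 -0.12895278]
 [ 0.54824989 -0.13827376]
 [ 0.54194163 -0.16326303]
 [ 0.50774851 -0.15271035]] [ 0.52809667 -0.14579998] [np.float64(0.0351), np.float64(0.0258), np.float64(0.0358), np.float64(0.0247)]
```

>>> servo_tool([
  {"dx": -0.08, "dy": 0.023, "dz": 0.05, "rx": 0, "ry": 0, "rz": 0, "claw": -0.4},
  {"dx": -0.07, "dy": 0.02, "dz": 0.15, "rx": 0, "ry": 0, "rz": 0, "claw": -0.4},
  {"dx": 0, "dy": 0, "dz": 0.15, "rx": 0, "ry": 0, "rz": 0, "claw": -0.4},
  {"dx": 0, "dy": 0, "dz": 0.15, "rx": 0, "ry": 0, "rz": 0, "claw": -0.4},
  {"dx": 0, "dy": 0, "dz": 0.1, "rx": 0, "ry": 0, "rz": 0, "claw": -0.4},
  {"dx": 0, "dy": 0, "dz": 0.07, "rx": 0, "ry": 0, "rz": 0, "claw": -0.4},
  {"dx": 0, "dy": 0, "dz": 0.05, "rx": 0, "ry": 0, "rz": 0, "claw": -0.4},
  {"dx": 0, "dy": 0, "dz": 0.03, "rx": 0, "ry": 0, "rz": 0, "claw": -0.4},
  {"dx": 0, "dy": 0, "dz": 0, "rx": 0, "ry": 0, "rz": 0, "claw": -0.4},
  {"dx": 0, "dy": 0, "dz": 0, "rx": 0, "ry": 0, "rz": 0, "claw": -0.4},
])

```text
t: 6.4
eef_pos: [0.5283, -0.1629, 0.041]
tcp_rot: [[0.267, 0.964, 0.001], [0.964, -0.267, -0.0], [0.0, 0.001, -1.0]]
contact_force: [-0.9, 0.4, -0.1]
gripper_width: 0.0358
gripper_force: 14.9
```

>>> servo_tool([
  {"dx": 0, "dy": 0, "dz": 0.015, "rx": 0, "ry": 0, "rz": 0, "claw": -0.4},
  {"dx": 0, "dy": 0, "dz": 0.01, "rx": 0, "ry": 0, "rz": 0, "claw": -0.4},
  {"dx": 0, "dy": 0, "dz": 0.01, "rx": 0, "ry": 0, "rz": 0, "claw": -0.4},
  {"dx": 0, "dy": 0, "dz": 0.005, "rx": 0, "ry": 0, "rz": 0, "claw": -0.4},
  {"dx": 0, "dy": 0, "dz": 0.005, "rx": 0, "ry": 0, "rz": 0, "claw": -0.4},
  {"dx": 0, "dy": 0, "dz": 0.005, "rx": 0, "ry": 0, "rz": 0, "claw": -0.4},
  {"dx": 0, "dy": 0, "dz": 0.005, "rx": 0, "ry": 0, "rz": 0, "claw": -0.4},
  {"dx": 0, "dy": 0, "dz": 0.005, "rx": 0, "ry": 0, "rz": 0, "claw": -0.4},
  {"dx": 0, "dy": 0, "dz": 0, "rx": 0, "ry": 0, "rz": 0, "claw": -0.4},
  {"dx": 0, "dy": 0, "dz": 0, "rx": 0, "ry": 0, "rz": 0, "claw": -0.4},
])

```text
t: 7.4
eef_pos: [0.528, -0.1629, 0.0347]
tcp_rot: [[0.267, 0.964, 0.0], [0.964, -0.267, 0.0], [0.0, 0.0, -1.0]]
contact_force: [-0.1, -0.4, 2.3]
gripper_width: 0.0357
gripper_force: 14.9
```

>>> servo_tool([
  {"dx": 0, "dy": 0, "dz": 0, "rx": 0, "ry": 0, "rz": 0, "claw": -0.1},
  {"dx": 0, "dy": 0, "dz": 0, "rx": 0, "ry": 0, "rz": 0, "claw": 0.1},
  {"dx": 0, "dy": 0, "dz": 0, "rx": 0, "ry": 0, "rz": 0, "claw": 0.3},
  {"dx": 0, "dy": 0, "dz": 0, "rx": 0, "ry": 0, "rz": 0, "claw": 0.3},
  {"dx": 0, "dy": 0, "dz": 0, "rx": 0, "ry": 0, "rz": 0, "claw": 0.3},
  {"dx": 0, "dy": 0, "dz": -0.1, "rx": 0, "ry": 0, "rz": 0, "claw": 0.3},
  {"dx": 0, "dy": 0, "dz": -0.3, "rx": 0, "ry": 0, "rz": 0, "claw": 0.3},
  {"dx": 0, "dy": 0, "dz": -0.4, "rx": 0, "ry": 0, "rz": 0, "claw": 0.3},
  {"dx": 0, "dy": 0, "dz": -0.3, "rx": 0, "ry": 0, "rz": 0, "claw": 0.3},
  {"dx": 0, "dy": 0, "dz": 0, "rx": 0, "ry": 0, "rz": 0, "claw": 0.3},
])

```text
t: 8.4
eef_pos: [0.5308, -0.1639, 0.1494]
tcp_rot: [[0.267, 0.964, 0.009], [0.964, -0.267, -0.001], [0.001, 0.009, -1.0]]
contact_force: [-0.2, -0.2, 1.0]
gripper_width: 0.0594
gripper_force: 0.0
```

```bash
python3 - <<'E'
from h import *
snap('wrist','w5');d=snap('side','s5');e=load('w5')
s=env.read_state();print(s['t'],s['eef_pos'],s['gripper_width'],s['contact_force'])
o=np.hstack([cv2.resize(e['img'][120:440,160:480],(480,480),interpolation=cv2.INTER_CUBIC),cv2.resize(d['img'][160:280,340:420],(320,480),interpolation=cv2.INTER_CUBIC)])
o=(255*(o/255.)**.6).astype(np.uint8);cv2.imwrite('pics/c5.png',o)
E
```

```text
8.5 [ 0.52828092 -0.16269699  0.14547968] 0.059997607961627175 [ 0.13293757 -0.82744941 -0.29722045]
```

View pics/c5.png

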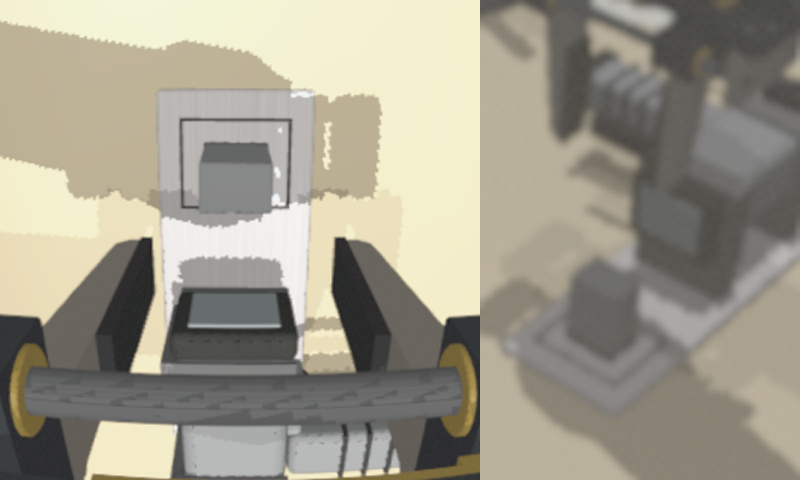

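The relay stands upright in the outline: foot at about (205..269, 142..188) against the outline at (182..290, 119..207), so roughly 11–13 mm clear all round. Next, the trigger.

```bash
python3 - <<'E'
from h import *
plan([.570,-.322,.150],-1.841,11); print(np.round(env.read_state()['qpos'],2))
E
```

```text
t 8.5 pos [ 0.5283 -0.1627  0.1455] yaw -0.2696 dyaw -1.5714 tilt [0.0018 0.0002]
0 dx -0.13 dy 0.08 dz -0.00 rz 0.182
1 dx -0.12 dy 0.09 dz -0.00 rz 0.182
2 dx -0.10 dy 0.11 dz -0.00 rz 0.182
3 dx -0.09 dy 0.12 dz -0.00 rz 0.182
4 dx -0.07 dy 0.13 dz -0.00 rz 0.182
5 dx -0.05 dy 0.14 dz -0.00 rz 0.182
6 dx -0.03 dy 0.15 dz -0.00 rz 0.182
7 dx -0.01 dy 0.15 dz -0.00 rz 0.182
8 dx 0.01 dy 0.15 dz -0.00 rz 0.182
9 dx 0.04 dy 0.15 dz -0.00 rz 0.182
10 dx 0.06 dy 0.14 dz -0.00 rz 0.182
[-0.17  0.42  0.52  1.93 -0.27  0.86  0.21]
```

>>> servo_tool([
  {"dx": -0.13, "dy": 0.08, "dz": -0.02, "rx": 0, "ry": 0, "rz": 0.182, "claw": 0.3},
  {"dx": -0.12, "dy": 0.09, "dz": -0.02, "rx": 0, "ry": 0, "rz": 0.182, "claw": 0.6},
  {"dx": -0.1, "dy": 0.11, "dz": 0, "rx": 0, "ry": 0, "rz": 0.182, "claw": 1},
  {"dx": -0.09, "dy": 0.12, "dz": 0, "rx": 0, "ry": 0, "rz": 0.182, "claw": 1},
  {"dx": -0.07, "dy": 0.13, "dz": 0, "rx": 0, "ry": 0, "rz": 0.182, "claw": 1},
  {"dx": -0.05, "dy": 0.14, "dz": 0, "rx": 0, "ry": 0, "rz": 0.182, "claw": 1},
  {"dx": -0.03, "dy": 0.15, "dz": 0, "rx": 0, "ry": 0, "rz": 0.182, "claw": 1},
  {"dx": -0.01, "dy": 0.15, "dz": 0, "rx": 0, "ry": 0, "rz": 0.182, "claw": 1},
  {"dx": 0.01, "dy": 0.15, "dz": 0, "rx": 0, "ry": 0, "rz": 0.182, "claw": 1},
  {"dx": 0.04, "dy": 0.15, "dz": 0, "rx": 0, "ry": 0, "rz": 0.182, "claw": 1},
])

```text
t: 9.5
eef_pos: [0.564, -0.3089, 0.1468]
tcp_rot: [[0.991, -0.134, -0.003], [-0.134, -0.991, 0.001], [-0.003, -0.001, -1.0]]
contact_force: [0.0, -0.1, 0.2]
gripper_width: 0.092
gripper_force: 0.0
```

>>> servo_tool([
  {"dx": 0.06, "dy": 0.14, "dz": 0, "rx": 0, "ry": 0, "rz": 0.182, "claw": 1},
  {"dx": 0, "dy": 0, "dz": 0, "rx": 0, "ry": 0, "rz": 0, "claw": 1},
  {"dx": 0, "dy": 0, "dz": 0, "rx": 0, "ry": 0, "rz": 0, "claw": 1},
  {"dx": 0, "dy": 0, "dz": 0, "rx": 0, "ry": 0, "rz": 0, "claw": 1},
  {"dx": 0, "dy": 0, "dz": 0, "rx": 0, "ry": 0, "rz": 0, "claw": 1},
  {"dx": 0, "dy": 0, "dz": 0, "rx": 0, "ry": 0, "rz": 0, "claw": 1},
  {"dx": 0, "dy": 0, "dz": 0, "rx": 0, "ry": 0, "rz": 0, "claw": 1},
  {"dx": 0, "dy": 0, "dz": 0, "rx": 0, "ry": 0, "rz": 0, "claw": 1},
  {"dx": 0, "dy": 0, "dz": 0, "rx": 0, "ry": 0, "rz": 0, "claw": 1},
  {"dx": 0, "dy": 0, "dz": 0, "rx": 0, "ry": 0, "rz": 0, "claw": 1},
])

```text
t: 10.5
eef_pos: [0.5691, -0.3235, 0.1486]
tcp_rot: [[0.963, -0.268, 0.0], [-0.268, -0.963, 0.0], [0.0, -0.0, -1.0]]
contact_force: [0.5, 1.0, -0.6]
gripper_width: 0.0916
gripper_force: 0.0
```

```bash
python3 - <<'E'
from h import *
d=snap('wrist','w6')
plan([.570,-.322,.050],-1.841,1)
o=cv2.resize(d['img'][60:380,120:520],(750,600),interpolation=cv2.INTER_CUBIC)
o=(255*(o/255.)**.6).astype(np.uint8);cv2.imwrite('pics/c6.png',o)
E
```

```text
t 10.55 pos [ 0.5691 -0.3236  0.1486] yaw -1.8422 dyaw 0.0012 tilt [ 0.0002 -0.    ]
0 dx 0.00 dy -0.02 dz 0.99 rz -0.001
```

View pics/c6.png

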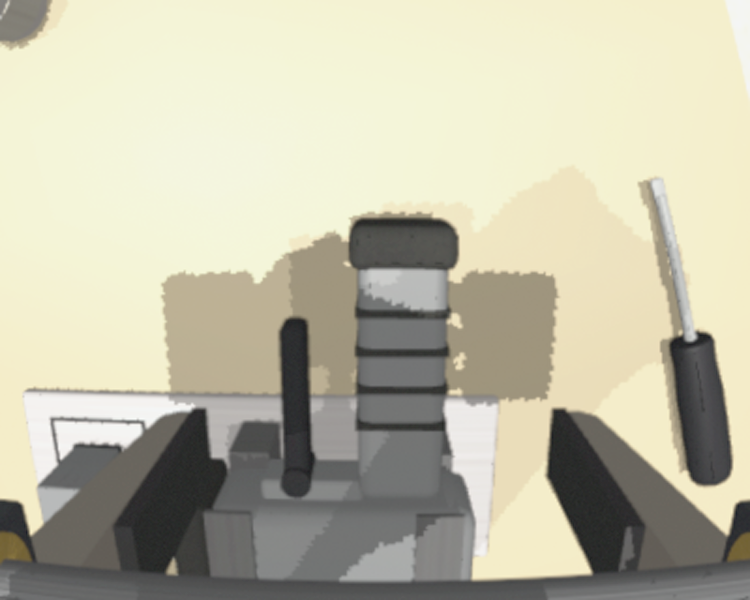

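```bash
python3 - <<'E'
from h import *
d=load('w6'); s=750/400
g=lambda a,b,z: at(d,120+a/s,60+b/s,z,True)[:2]
yaw=-.269;X=np.array([np.cos(yaw),np.sin(yaw)]);Y=np.array([-X[1],X[0]])
c=np.array([.5691,-.3236])
for n,a,b,z,e in[('grip back',447,360,.083,-86),('grip back2',444,450,.083,-86),('grip front',357,360,.083,-54),('grip front2',359,450,.083,-54),('trig front',281,350,.077,-25),('trig front2',282,420,.077,-25),('trig tip',294,320,.077,None),('grip end',403,222,.083,None)]:
    p=g(a,b,z); r=p-c; print(n,p.round(4),'rel scanner x,y mm',(r@X*1e3).round(1),(r@Y*1e3).round(1),'-> centre y',None if e is None else (e-r@Y*1e3).round(1))
E
```

```text
grip back [ 0.565  -0.3476] rel scanner x,y mm 2.4 -24.2 -> centre y -61.8
grip back2 [ 0.5313 -0.3382] rel scanner x,y mm -32.5 -24.1 -> centre y -61.9
grip front [ 0.5736 -0.3168] rel scanner x,y mm 2.5 7.7 -> centre y -61.7
grip front2 [ 0.5399 -0.3079] rel scanner x,y mm -32.4 7.4 -> centre y -61.4
trig front [ 0.5829 -0.2905] rel scanner x,y mm 4.5 35.5 -> centre y -60.5
trig front2 [ 0.5567 -0.2824] rel scanner x,y mm -22.9 36.4 -> centre y -61.4
trig tip [ 0.5923 -0.2985] rel scanner x,y mm 15.7 30.4 -> centre y None
grip end [ 0.6163 -0.3452] rel scanner x,y mm 51.2 -8.2 -> centre y None
```

The view shows the trigger bar at about (294,320..490), the grip at (357..447) and both fingers straddling them. The hand is centred at scanner y ≈ -61.7 and x ≈ 34, as intended, so I'll go straight down.

>>> servo_tool([
  {"dx": 0, "dy": 0, "dz": 0.05, "rx": 0, "ry": 0, "rz": 0, "claw": 1},
  {"dx": 0, "dy": 0, "dz": 0.15, "rx": 0, "ry": 0, "rz": 0, "claw": 1},
  {"dx": 0, "dy": 0, "dz": 0.2, "rx": 0, "ry": 0, "rz": 0, "claw": 1},
  {"dx": 0, "dy": 0, "dz": 0.2, "rx": 0, "ry": 0, "rz": 0, "claw": 1},
  {"dx": 0, "dy": 0, "dz": 0.15, "rx": 0, "ry": 0, "rz": 0, "claw": 1},
  {"dx": 0, "dy": 0, "dz": 0.12, "rx": 0, "ry": 0, "rz": 0, "claw": 1},
  {"dx": 0, "dy": 0, "dz": 0.08, "rx": 0, "ry": 0, "rz": 0, "claw": 1},
  {"dx": 0, "dy": 0, "dz": 0.03, "rx": 0, "ry": 0, "rz": 0, "claw": 1},
  {"dx": 0, "dy": 0, "dz": 0, "rx": 0, "ry": 0, "rz": 0, "claw": 1},
  {"dx": 0, "dy": 0, "dz": 0, "rx": 0, "ry": 0, "rz": 0, "claw": 1},
])

```text
t: 11.55
eef_pos: [0.5695, -0.3239, 0.0512]
tcp_rot: [[0.963, -0.268, 0.001], [-0.268, -0.963, -0.001], [0.001, 0.0, -1.0]]
contact_force: [-0.3, 0.6, 0.7]
gripper_width: 0.092
gripper_force: 0.0
```

>>> servo_tool([
  {"dx": 0, "dy": 0, "dz": 0, "rx": 0, "ry": 0, "rz": 0, "claw": 0.7},
  {"dx": 0, "dy": 0, "dz": 0, "rx": 0, "ry": 0, "rz": 0, "claw": 0.55},
  {"dx": 0, "dy": 0, "dz": 0, "rx": 0, "ry": 0, "rz": 0, "claw": 0.4},
  {"dx": 0, "dy": 0, "dz": 0, "rx": 0, "ry": 0, "rz": 0, "claw": 0.3},
  {"dx": 0, "dy": 0, "dz": 0, "rx": 0, "ry": 0, "rz": 0, "claw": 0.2},
  {"dx": 0, "dy": 0, "dz": 0, "rx": 0, "ry": 0, "rz": 0, "claw": 0.1},
  {"dx": 0, "dy": 0, "dz": 0, "rx": 0, "ry": 0, "rz": 0, "claw": -0.1},
  {"dx": 0, "dy": 0, "dz": 0, "rx": 0, "ry": 0, "rz": 0, "claw": -0.1},
  {"dx": 0, "dy": 0, "dz": 0, "rx": 0, "ry": 0, "rz": 0, "claw": -0.1},
  {"dx": 0, "dy": 0, "dz": 0, "rx": 0, "ry": 0, "rz": 0, "claw": -0.1},
], force=25)

```text
t: 12.55
eef_pos: [0.5694, -0.3241, 0.0506]
tcp_rot: [[0.963, -0.268, 0.001], [-0.268, -0.963, -0.001], [0.001, 0.001, -1.0]]
contact_force: [3.5, -2.6, -4.9]
gripper_width: 0.0475
gripper_force: 23.6
```

>>> servo_tool([
  {"dx": 0, "dy": 0, "dz": 0, "rx": 0, "ry": 0, "rz": 0, "claw": -0.1},
  {"dx": 0, "dy": 0, "dz": 0, "rx": 0, "ry": 0, "rz": 0, "claw": -0.1},
  {"dx": 0, "dy": 0, "dz": 0, "rx": 0, "ry": 0, "rz": 0, "claw": -0.1},
  {"dx": 0, "dy": 0, "dz": 0, "rx": 0, "ry": 0, "rz": 0, "claw": -0.1},
  {"dx": 0, "dy": 0, "dz": 0, "rx": 0, "ry": 0, "rz": 0, "claw": -0.1},
  {"dx": 0, "dy": 0, "dz": 0, "rx": 0, "ry": 0, "rz": 0, "claw": -0.1},
  {"dx": 0, "dy": 0, "dz": 0, "rx": 0, "ry": 0, "rz": 0, "claw": -0.1},
  {"dx": 0, "dy": 0, "dz": 0, "rx": 0, "ry": 0, "rz": 0, "claw": -0.1},
  {"dx": 0, "dy": 0, "dz": 0, "rx": 0, "ry": 0, "rz": 0, "claw": -0.1},
  {"dx": 0, "dy": 0, "dz": 0, "rx": 0, "ry": 0, "rz": 0, "claw": -0.1},
], force=30)

```text
t: 13.55
eef_pos: [0.5694, -0.3241, 0.0506]
tcp_rot: [[0.963, -0.268, 0.001], [-0.268, -0.963, -0.001], [0.001, 0.001, -1.0]]
contact_force: [4.8, -2.3, -5.2]
gripper_width: 0.0474
gripper_force: 28.4
```

The opening stayed at 47.4 mm when I raised the grip force, so the trigger is on its hard stop and has been held there for over a second. Now I'll release and lift.

>>> servo_tool([
  {"dx": 0, "dy": 0, "dz": 0, "rx": 0, "ry": 0, "rz": 0, "claw": 0.1},
  {"dx": 0, "dy": 0, "dz": 0, "rx": 0, "ry": 0, "rz": 0, "claw": 0.25},
  {"dx": 0, "dy": 0, "dz": 0, "rx": 0, "ry": 0, "rz": 0, "claw": 0.4},
  {"dx": 0, "dy": 0, "dz": 0, "rx": 0, "ry": 0, "rz": 0, "claw": 0.6},
  {"dx": 0, "dy": 0, "dz": 0, "rx": 0, "ry": 0, "rz": 0, "claw": 0.8},
  {"dx": 0, "dy": 0, "dz": 0, "rx": 0, "ry": 0, "rz": 0, "claw": 1},
  {"dx": 0, "dy": 0, "dz": 0, "rx": 0, "ry": 0, "rz": 0, "claw": 1},
  {"dx": 0, "dy": 0, "dz": 0, "rx": 0, "ry": 0, "rz": 0, "claw": 1},
  {"dx": 0, "dy": 0, "dz": 0, "rx": 0, "ry": 0, "rz": 0, "claw": 1},
  {"dx": 0, "dy": 0, "dz": 0, "rx": 0, "ry": 0, "rz": 0, "claw": 1},
])

```text
t: 14.55
eef_pos: [0.5689, -0.3236, 0.0506]
tcp_rot: [[0.963, -0.268, -0.0], [-0.268, -0.963, -0.0], [-0.0, 0.0, -1.0]]
contact_force: [-0.2, 0.1, -0.8]
gripper_width: 0.0921
gripper_force: 0.0
```

>>> servo_tool([
  {"dx": 0, "dy": 0, "dz": -0.05, "rx": 0, "ry": 0, "rz": 0, "claw": 1},
  {"dx": 0, "dy": 0, "dz": -0.15, "rx": 0, "ry": 0, "rz": 0, "claw": 1},
  {"dx": 0, "dy": 0, "dz": -0.2, "rx": 0, "ry": 0, "rz": 0, "claw": 1},
  {"dx": 0, "dy": 0, "dz": -0.25, "rx": 0, "ry": 0, "rz": 0, "claw": 1},
  {"dx": 0, "dy": 0, "dz": -0.25, "rx": 0, "ry": 0, "rz": 0, "claw": 1},
  {"dx": 0, "dy": 0, "dz": -0.15, "rx": 0, "ry": 0, "rz": 0, "claw": 1},
  {"dx": 0, "dy": 0, "dz": -0.05, "rx": 0, "ry": 0, "rz": 0, "claw": 1},
  {"dx": 0, "dy": 0, "dz": 0, "rx": 0, "ry": 0, "rz": 0, "claw": 1},
  {"dx": 0, "dy": 0, "dz": 0, "rx": 0, "ry": 0, "rz": 0, "claw": 1},
  {"dx": 0, "dy": 0, "dz": 0, "rx": 0, "ry": 0, "rz": 0, "claw": 1},
])

```text
t: 15.55
eef_pos: [0.5685, -0.3231, 0.1594]
tcp_rot: [[0.963, -0.268, -0.002], [-0.268, -0.963, 0.001], [-0.002, -0.0, -1.0]]
contact_force: [-0.3, -0.4, 1.0]
gripper_width: 0.0921
gripper_force: 0.0
```

```bash
python3 - <<'E'
from h import *
e=snap('wrist','w7');d=snap('side','s7');c=snap('scene','c7')
s=env.read_state();print(s['t'],s['eef_pos'],s['gripper_width'],s['contact_force'])
o=np.zeros((600,800,3),np.uint8)
o[:320,:400]=e['img'][60:380,120:520]
o[:320,400:800]=cv2.resize(d['img'][160:320,240:440],(400,320),interpolation=cv2.INTER_CUBIC)
o[320:,:800]=cv2.resize(c['img'][180:320,180:580],(800,280),interpolation=cv2.INTER_CUBIC)
o=(255*(o/255.)**.6).astype(np.uint8);cv2.imwrite('pics/c7m.png',o)
E
```

```text
15.7 [ 0.56865359 -0.3233761   0.15977673] 0.09213810922202242 [ 0.79674937  0.23818503 -0.17767136]
```

View pics/c7m.png

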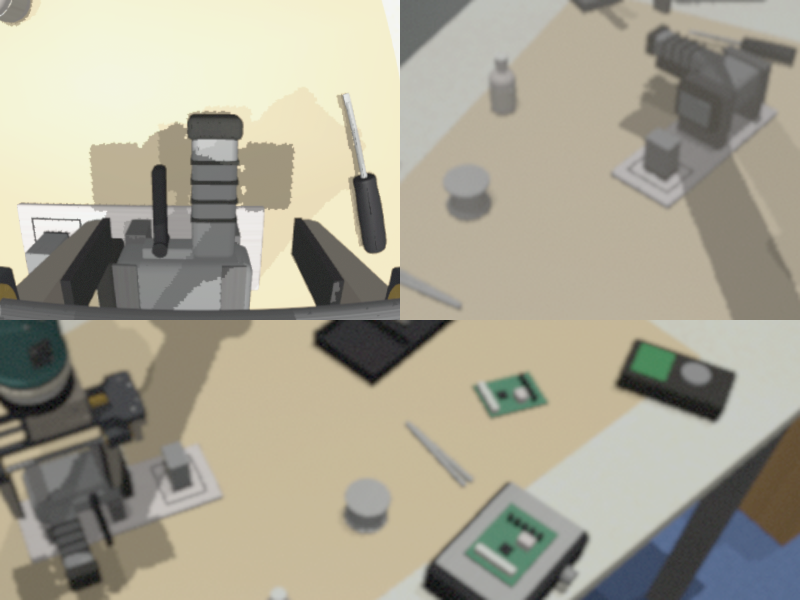

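The relay stands in the outline (side crop (662,155)), the trigger is back at rest and parallel to the grip (wrist crop (160,210)), and the items on the bench look undisturbed. The arm is clear, so I'm handing in.

```bash
python3 -c "
from bench import env
print(env.hand_in())"
```

```text
the job is handed in; nothing more can be done
None
```

The tall relay is standing in the outline with its label facing the scanner window, the trigger was squeezed fully home for over a second and sprang back, and the job is handed in at about 16 s; no verdict was returned.

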